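Dispense one cap and park it in the bay

ROBOT

A 6-joint arm with a two-finger parallel gripper is mounted at the origin on a cart in front of the work surface, level with it; the furniture and walls round the work are solid. World frame = base frame: x ahead of the robot, y to its left, z up, the work surface at z = 0. Lengths are in m, angles in degrees, forces in N, time in s.
With the tool pointing down it reaches from about 0.4 to 0.925 m from the base axis. Payload 12.5 kg.
Tool frame: the origin (TCP) lies midway between the tips of the shut fingers; the grasp point (between the pads) lies 19 mm behind it; z points along the fingers, y is the line along which they close (so a half turn about z gives the same grasp; the last joint's range is limited). The gripper opens to 95 mm and grips with 3 to 60 N. Pads are 20 mm wide; open, the fingers measure 119 mm over their backs; the gripper's body (75 mm by 180 mm) begins 59 mm behind the grasp point.
Start: joints at [-6.05, 28.126, 89.318, -0, 62.55, -6.05], TCP at [0.625, 0, 0.182] pointing down, gripper open.
Joint ranges: [-177.58, 177.58], [-47.91, 125.51], [2.72, 160], [-65.01, 245.01], [3.68, 167.84], [-153.87, 153.87]. Speed limits (degrees/s): [127.2, 127.2, 159.86, 180, 180, 180].

INTERFACE

Orientations are given as [roll, pitch, yaw] about the fixed x, y, z axes, in that order (R = Rz(yaw) Ry(pitch) Rx(roll)).
In Python, from bench import env, optics gives the robot as it stands.
- The arm moves only by the tool jog_arm, never from a script. Its argument "plan" is text: rows parted by semicolons, each of 5 numbers parted by spaces: the shift along the tool's x, y, z in m, then the turn about the tool's z in degrees, then the closure, from -1 (fully open) to 1 (shut), so that 0 is half open. In form: x y z roll claw; .... A call has 1 to 8 rows; each row is the pose to reach, as a shift and turn from the pose commanded when the call began, along the tool's axes at that moment; what a row does not reach only later rows make up. A row lasts 1/8 s, in which the tool goes at most 62.5 mm and 10.7 degrees, less where a joint would pass 70% of its speed; a pose out of reach is approached as far as the arm can. A call with a gripper value outside its range is refused whole. The fingers move at their own pace and stop on an object; "newtons" is the grip in N (left out, the last holds). Time passes only in rows, so rows that repeat a pose let the fingers close. It gives the time, the measured TCP pose, the force, the opening and the grip force at its end, in the units of the state.
- env.observe(): the state, without advancing time (a new reading comes with each control period).
- optics.snapshot(name): name is "scene" or "side" or "wrist"; returns (picture, depth): 420x560x3 uint8, blue, green, red; 420x560 float32, m along the optical axis (not along the pixel's ray), 0 where there is no reading.
- optics.camera_model(name): a dict with "fx", "fy", "cx", "cy" (pixels), "k1" (the pictures are not rectified: a ray, as slopes to the right and down, at radius r is drawn at 1 + k1 r^2 times it, then the intrinsics apply), "extrinsics" (4x4, takes a point from camera to world coordinates); the wrist camera has in their place "mount" (4x4, takes a point from camera to tool coordinates, whose origin is the TCP and whose axes are the flange's). Camera axes: x right, y down, z forward; pixel columns grow to the right and rows downward; lengths in m; the calibration is good to about 2 mm. A picture is of the moment at which its call begins: read the wrist's pose just before it. camera_model takes no time and is no camera call.
- env.finish_job(): hands the job in; it is judged then, once.
Trained networks look in the newest picture that a camera, given by its name, has taken for a name from the list of things; names that differ only in an ending like _2 or _b are one class to them, and where a whole thing is asked for, a point or a joint stands for the part that bears it (a point fixed in the world has none). Each returns a list of dicts, best first, with "conf" (0 to 1); they miss things now and then, are a little off and sometimes report something else, mostly with a low value. They report only what shows in the picture. A call takes as long as a camera call.
- optics.regions_of(camera, label): "pixels" (420x560 bool, what is visible of it).
- optics.spot_point(camera, label): "location" ([x, y, z] in m, in world coordinates, good to about 4 mm: a listed point, or the origin of a listed thing).
The state is a dict: "time_s": time; "q": joint angles; "dq": joint speeds; "joint_torque": joint torques, N m; "tcp_pos": TCP position; "tool_rot": TCP orientation; "ft_force": force on the tool from outside, world axes, zero at the start; "ft_torque": the same for the moment, N m; "grip_width": finger opening in m; "finger_force": force on a finger pad.
Only numpy, scipy, OpenCV 4.12 (cv2) and the standard library are available. Lean on these libraries where they do the work, as an engineer would, in place of code of your own. Each camera call takes 0.05 s, during which the arm holds its last target. There are 200 camera calls.

TASK

Press the plunger of the cap dispenser fully down once and let it come back up, so that a single blue screw cap comes out of the mouth at the front. Then, with the fingertips, push that cap aside over the worktop into the three-sided staging bay until it lies wholly inside the fence. Only push it, never pick it up; leave the other caps in the magazine, and leave the lone spare cap and everything else on the bench where it is.

Things in the scene. Friction and masses are not known exactly. Their poses are not given: they have to be found in the camera images.
- dispenser: Cap dispenser, fixed: clear square magazine 32 x 33 x 44 mm high, open on top, three caps stacked in it on the worktop; behind it (local +x, to x = +82 mm) an aluminium housing 41 mm wide, 22 mm high with the plunger on its roof, screw feet to y = +-35 mm. Origin on the worktop under the magazine's axis; front is local -x, caps come out there through a slot 25 x 17 mm high at x = -16 mm; z up.
- plunger (a joint): Plunger slide: 0 up (rest), 0.016 m fully down. A spring returns it: 2.5 N to start, 6.5 N fully down, plus damping 25 N s/m (press slowly). It drives a pusher 11 mm high that comes out of the slot three times as far (48 mm), pushes out the lowest cap and goes back in as the plunger rises.
- plunger_top (a point): Centre of the flat top of the black plunger button, 28 mm in diameter; 52 mm behind the magazine's axis (dispenser's local x = +52 mm) and 42 mm above the worktop when up, 26 mm when down (the roof round it is at 22 mm). It moves with the plunger.
- landing (a point): Point on the worktop 48 mm in front of the magazine's axis (dispenser's local x = -48 mm): about where the cap's centre is left by a full press.
- cap_1: The lowest cap of the stack, which a press brings out: blue round screw cap, 22 mm in diameter, 14 mm high, 11 to 18 g, lying flat on the worktop. Origin at the centre of its underside, z up.
- cap_2: The middle cap of the stack, the same shape; it drops to the worktop inside the magazine once the pusher has gone back. It must stay in the magazine.
- cap_3: The top cap of the stack, the same shape. It must stay in the magazine.
- bay: Staging bay, fixed, left of the dispenser (its +y side): three-sided aluminium fence 12 mm high, 6 mm thick, no floor (bare worktop). Inside: local x from -35 to +35 mm, local y from -22 to +24 mm. Origin on the worktop inside it; the mouth faces local -y, towards the space in front of the dispenser, with two flared wings that reach to y = -40 mm, x = +-51 mm. z up.
- spare_cap: Lone cap of the same kind on the worktop, nearer the robot and to the right of the dispenser. Bystander, leave alone.
- timer: White bench timer 60 x 64 x 19 mm lying on the worktop near the robot. Bystander.
- forceps: Steel forceps 128 x 16 x 9 mm lying near the robot. Bystander.
- label_tape: Roll of yellow label tape, 68 mm in diameter, 19 mm high, lying to the right of the dispenser. Bystander.
- marker_black: Black and white marker pen, 137 x 11 x 12 mm, lying on the worktop to the left of the bay. Bystander.

How it is judged:
By the outcome, as a careful person would: the job done as asked, in the order asked, and still so for the second after the job is handed in, with the robot touching nothing.
It also fails if it takes over 54 s, if anything falls off the work surface, if the arm or the gripper's body presses on something with over 40 N, if the wrist force passes 120 N, or if a joint passes its speed limit or range.

## Working session

There is one attempt and no reset: what is moved stays moved. The work goes in short steps, Python scripts to look and compute and a tool call to move; the robot and the scene stay as the last step left them, time stands still between calls to the robot, and variables do not carry over. Pictures are saved under pics/ and viewed, at most 10 in all, crops included, and the job is handed in when it is done.

Besides the shell and the picture viewer there is one more tool, called as name(argument=value, ...) on one line, values as JSON. jog_arm: Moves the arm, as the interface text tells. Its arguments: {"type":"object","properties":{"plan":{"type":"string"},"newtons":{"type":"number"}},"required":["plan"]}

```bash
mkdir -p pics
python3 - <<'E'
from bench import env, optics
import numpy as np, cv2
s=env.observe(); print(s['time_s'],s['tcp_pos'],s['tool_rot'],s['grip_width'])
ims=[]
for c in ("scene","side"):
    p,d=optics.snapshot(c); ims.append(p)
    cv2.imwrite(f'pics/{c}0.png',p)
    for l in ("dispenser","plunger_top","landing","bay","spare_cap"):
        for r in optics.spot_point(c,l)[:4]: print(c,l,round(r['conf'],2),np.round(r['location'],4))
E
```

```text
0.0 [6.24720828e-01 4.54892316e-05 1.81667268e-01] [-1.79936283e+02 -7.55888799e-03  8.99981100e+01] 0.09495773415496946
scene dispenser 0.68 [0.5402 0.0916 0.0013]
scene plunger_top 0.44 [0.6013 0.0849 0.0402]
scene landing 0.71 [ 0.4928  0.0917 -0.0015]
scene bay 0.59 [ 0.4952  0.2846 -0.0014]
scene spare_cap 0.54 [ 0.4088 -0.1884 -0.0005]
side dispenser 0.73 [0.5444 0.0896 0.0021]
side plunger_top 0.44 [0.595  0.087  0.0378]
side landing 0.79 [ 4.958e-01  9.070e-02 -2.000e-04]
side bay 0.8 [ 0.4912  0.2773 -0.001 ]
side spare_cap 0.38 [ 0.4031 -0.188  -0.0029]
```

Run:
```python
import cv2,numpy as np
a=cv2.imread('pics/scene0.png');b=cv2.imread('pics/side0.png')
cv2.imwrite('pics/both0.png',np.vstack([cv2.resize(a,(400,300)),cv2.resize(b,(400,300))]))
```

```text
(no output)
```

View pics/scene0.png

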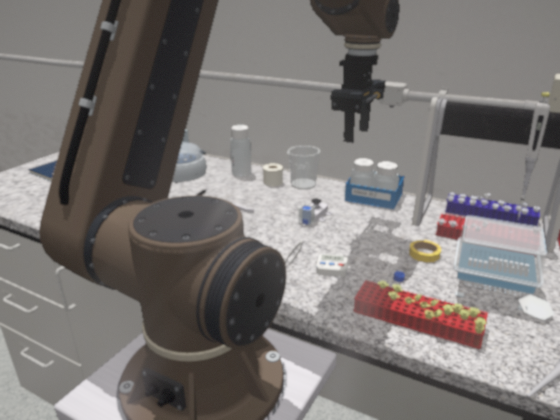

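The scene camera looks from behind the robot. The dispenser is at about (313,212) px, the spare cap at (399,276) and the bay is partly hidden by the arm.

Run:
```python
from bench import env, optics
import numpy as np, cv2
p,d=optics.snapshot("wrist"); cv2.imwrite('pics/wrist0.png',p)
for l in ("dispenser","plunger_top","landing","bay"):
    for r in optics.spot_point("wrist",l)[:3]: print(l,round(r['conf'],2),np.round(r['location'],4))
m=optics.camera_model("wrist"); print({k:np.round(v,4).tolist() for k,v in m.items()})
m=optics.camera_model("side"); print({k:np.round(v,4).tolist() for k,v in m.items()})
a=cv2.imread('pics/side0.png')
cv2.imwrite('pics/sw.png',np.hstack([cv2.resize(x,(400,300)) for x in (a,p)]))
```

```text
dispenser 0.61 [0.5455 0.0911 0.004 ]
plunger_top 0.91 [0.5975 0.0894 0.0437]
{'fx': 304.642, 'fy': 304.642, 'cx': 278.7238, 'cy': 205.7189, 'k1': -0.0404, 'mount': [[0.0006, -0.972, -0.2351, 0.0648], [1.0, 0.0006, -0.0, -0.0004], [0.0001, -0.2351, 0.972, -0.2017], [0.0, 0.0, 0.0, 1.0]]}
{'fx': 544.7207, 'fy': 544.7207, 'cx': 270.596, 'cy': 213.9625, 'k1': -0.199, 'extrinsics': [[-0.9732, -0.1524, 0.1721, 0.2806], [-0.2298, 0.6206, -0.7497, 1.0651], [0.0075, -0.7692, -0.639, 0.8862], [0.0, 0.0, 0.0, 1.0]]}
```

View pics/side0.png

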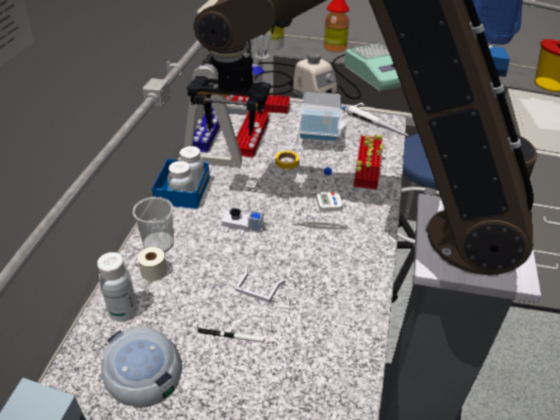

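View pics/wrist0.png

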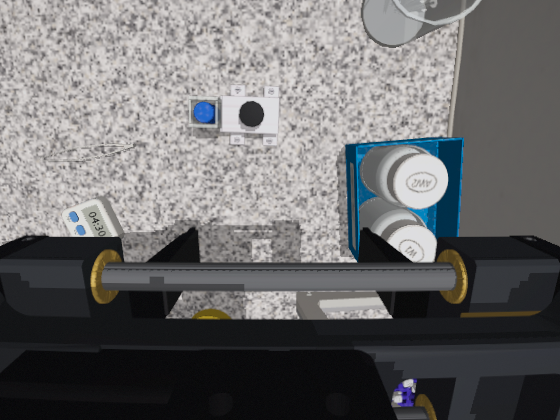

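The wrist view shows the magazine with blue caps at (204,112), the plunger at (251,114), the forceps at about (50–135,155) and the bottles at (400,180). The side view shows the bay at (262,288) and the marker at (230,334). Next I'll get accurate world positions and the bay and forceps outlines.

```bash
cat > h.py <<'E'
from bench import env, optics
import numpy as np, cv2
from scipy.spatial.transform import Rotation as R
def pose(cam,s):
    m=optics.camera_model(cam)
    if cam!="wrist": return m,np.array(m["extrinsics"])
    T=np.eye(4);T[:3,:3]=R.from_euler('xyz',s['tool_rot'],degrees=True).as_matrix();T[:3,3]=s['tcp_pos']
    return m,T@np.array(m["mount"])
def cloud(cam,d,s,mask):
    m,T=pose(cam,s); v,u=np.nonzero(mask&(d>0)); K=np.array([[m['fx'],0,m['cx']],[0,m['fy'],m['cy']],[0,0,1.]])
    x=cv2.undistortPoints(np.c_[u,v].astype(float)[:,None],K,np.array([m['k1'],0,0,0.]))[:,0]
    z=d[v,u]; return np.c_[x*z[:,None],z]@T[:3,:3].T+T[:3,3]
E
python3 - <<'E'
from h import *
s=env.observe()
for cam,ls in (("wrist",("dispenser","plunger_top","forceps")),("side",("bay","forceps","dispenser","marker_black"))):
    p,d=optics.snapshot(cam)
    for l in ls:
        rs=optics.regions_of(cam,l)
        for r in rs[:1]:
            c=cloud(cam,d,s,r['pixels'])
            print(cam,l,round(r['conf'],2),len(c))
            if len(c)==0: continue
            print(np.round(np.percentile(c,[2,50,98],axis=0),3).tolist())
            (cx,w,a)=cv2.minAreaRect(c[c[:,2]>-.01][:,:2].astype(np.float32)*1000); print(' rect',np.round(cx),np.round(w),round(a,1))
            if l=='bay': np.save('bay.npy',c)
    if cam=="wrist":
        M=np.zeros((420,560),bool); M[140:290,340:470]=1
        c=cloud(cam,d,s,M); c=c[c[:,2]>.01]; print('bottles',np.round(np.percentile(c,[1,50,99],axis=0),3).tolist())
        hsv=cv2.cvtColor(p,cv2.COLOR_BGR2HSV); bl=cv2.inRange(hsv,(105,150,60),(125,255,255))>0; bl[:,:150]=0; bl[:,230:]=0
        c=cloud(cam,d,s,bl); print('cap3',len(c),np.round(np.median(c,axis=0),4))
        bk=(hsv[...,2]<50); bk[:90]=0;bk[140:]=0;bk[:,:225]=0;bk[:,275:]=0
        c=cloud(cam,d,s,bk);print('button',len(c),np.round(np.median(c[c[:,2]>.035],axis=0),4))
E
```

```text
wrist dispenser 0.89 3265
[[0.529, 0.053, 0.002], [0.584, 0.085, 0.022], [0.623, 0.116, 0.044]]
 rect [569.  85.] [ 69. 110.] 88.7
wrist plunger_top 0.84 519
[[0.582, 0.072, 0.022], [0.594, 0.084, 0.041], [0.606, 0.097, 0.043]]
 rect [593.  84.] [30. 26.] 23.4
wrist forceps 0.48 48
[[0.383, 0.035, -0.001], [0.439, 0.049, 0.008], [0.446, 0.051, 0.01]]
 rect [414.  43.] [66.  5.] 13.6
bottles [[0.643, -0.061, 0.013], [0.734, 0.021, 0.103], [0.84, 0.055, 0.312]]
cap3 376 [0.544  0.0863 0.0404]
button 260 [0.5903 0.0809 0.0414]
side bay 0.64 353
[[0.44, 0.245, 0.0], [0.494, 0.299, 0.011], [0.534, 0.316, 0.016]]
 rect [491. 277.] [71. 95.] 77.7
side forceps 0.47 278
[[0.329, 0.024, -0.0], [0.39, 0.043, 0.006], [0.44, 0.056, 0.012]]
 rect [384.  38.] [122.  35.] 3.7
side dispenser 0.73 392
[[0.445, 0.409, -0.001], [0.504, 0.424, 0.01], [0.572, 0.432, 0.014]]
 rect [509. 420.] [134.  23.] 7.3
side marker_black 0.6 348
[[0.447, 0.41, 0.001], [0.506, 0.424, 0.01], [0.573, 0.432, 0.015]]
 rect [510. 419.] [132.  23.] 3.7
```

Run:
```python
from h import *
s=env.observe()
p,d=optics.snapshot("wrist")
M=np.zeros((420,560),bool); M[140:230,340:500]=1
c=cloud("wrist",d,s,M)
for lo,hi in((.02,.05),(.05,.08),(.08,.11),(.11,.15)):
    k=c[(c[:,2]>lo)&(c[:,2]<hi)]; print(lo,len(k),np.round(np.percentile(k,[0,3,97,100],axis=0)[:,:2],3).tolist() if len(k) else '')
c=np.load('bay.npy'); k=c[(c[:,2]>.006)&(c[:,2]<.02)]
w=k[k[:,1]>.292]; print(len(w),np.round(w[np.argsort(w[:,0])][::6,:2],3).tolist())
r=k[k[:,1]<=.292]; print(np.round(r[np.argsort(r[:,0])][::4,:2],3).tolist())
```

```text
0.02 3276 [[0.706, -0.053], [0.708, -0.044], [0.84, 0.055], [0.841, 0.058]]
0.05 3836 [[0.706, -0.044], [0.711, -0.036], [0.84, 0.056], [0.841, 0.059]]
0.08 4573 [[0.727, -0.034], [0.733, -0.027], [0.84, 0.046], [0.841, 0.059]]
0.11 1 [[0.755, -0.022], [0.755, -0.022], [0.755, -0.022], [0.755, -0.022]]
171 [[0.451, 0.294], [0.453, 0.304], [0.454, 0.3], [0.455, 0.305], [0.456, 0.299], [0.457, 0.313], [0.459, 0.315], [0.462, 0.311], [0.465, 0.31], [0.469, 0.311], [0.473, 0.313], [0.476, 0.315], [0.48, 0.309], [0.484, 0.312], [0.488, 0.305], [0.491, 0.309], [0.494, 0.306], [0.498, 0.308], [0.502, 0.311], [0.505, 0.306], [0.508, 0.304], [0.512, 0.305], [0.517, 0.306], [0.519, 0.304], [0.523, 0.298], [0.526, 0.304], [0.528, 0.297], [0.531, 0.293], [0.534, 0.301]]
[[0.437, 0.254], [0.439, 0.255], [0.441, 0.256], [0.443, 0.26], [0.444, 0.263], [0.446, 0.264], [0.447, 0.261], [0.448, 0.276], [0.449, 0.282], [0.45, 0.279], [0.45, 0.286], [0.451, 0.292], [0.453, 0.284], [0.521, 0.258], [0.522, 0.261], [0.523, 0.248], [0.524, 0.246], [0.525, 0.243], [0.525, 0.25], [0.526, 0.274], [0.526, 0.28], [0.527, 0.287], [0.527, 0.259], [0.528, 0.274], [0.528, 0.289], [0.528, 0.271], [0.528, 0.279], [0.529, 0.243], [0.53, 0.273], [0.531, 0.279]]
```

jog_arm(plan="0.03 -0.015 0 0 1; 0.06 -0.028 0.03 0 1; 0.085 -0.031 0.06 0 1; 0.085 -0.031 0.09 0 1; 0.085 -0.031 0.12 0 1; 0.085 -0.031 0.12 0 1", newtons=20)

```text
time_s: 2.1
tcp_pos: [0.593, 0.0851, 0.0606]
tool_rot: [-179.8, 0.0, 90.0]
ft_force: [0.6, -0.3, 0.3]
grip_width: 0.0404
finger_force: 0.0
```

jog_arm(plan="0 0 0 0 1; 0 0 0.005 0 1; 0 0 0.010 0 1; 0 0 0.014 0 1; 0 0 0.018 0 1; 0 0 0.021 0 1; 0 0 0.024 0 1; 0 0 0.027 0 1")

```text
time_s: 3.1
tcp_pos: [0.5941, 0.085, 0.0351]
tool_rot: [180.0, -0.0, 90.0]
ft_force: [-0.2, -0.4, 0.2]
grip_width: 0.0004
finger_force: 0.0
```

jog_arm(plan="0 0 0.002 0 1; 0 0 0.004 0 1; 0 0 0.006 0 1; 0 0 0.008 0 1; 0 0 0.008 0 1; 0 0 0.008 0 1")

```text
time_s: 3.85
tcp_pos: [0.5941, 0.085, 0.0273]
tool_rot: [180.0, 0.0, 90.0]
ft_force: [-0.1, 0.6, -0.5]
grip_width: 0.0006
finger_force: 0.0
```

The force reads about 0 N where I expected about 6 N, so I'll look.

Run:
```python
from h import *
s=env.observe(); print(s['ft_force'],s['tcp_pos'])
p,d=optics.snapshot("wrist"); q,_=optics.snapshot("side")
cv2.imwrite('pics/a.png',np.hstack([cv2.resize(p[:300],(460,246))[:, :460],cv2.resize(q[185:245,200:290],(340,246),interpolation=cv2.INTER_CUBIC)]))
for r in optics.spot_point("wrist","plunger_top")[:2]: print(r)
for r in optics.spot_point("side","cap_1")[:4]: print(r)
```

```text
[-0.08753462  0.61300993 -0.48748615] [0.59406212 0.0850267  0.02731163]
{'location': [0.5928, 0.0889, 0.0405], 'conf': 0.81}
{'location': [0.5431, 0.085, 0.0299], 'conf': 0.55}
{'location': [0.5288, -0.213, 0.0031], 'conf': 0.5}
```

View pics/a.png

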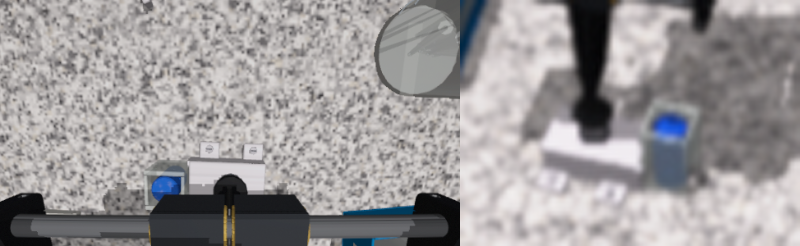

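Run:
```python
from h import *
s=env.observe()
p,d=optics.snapshot("wrist"); M=np.zeros((420,560),bool); M[20:150,50:400]=1
c=cloud("wrist",d,s,M); print('table z',np.percentile(c[:,2],[5,50,95]))
M[:]=0; M[195:245,230:330]=1; c=cloud("wrist",d,s,M)
for lo in np.arange(0,.1,.01):
    k=c[(c[:,2]>lo)&(c[:,2]<=lo+.01)]
    if len(k): print(round(lo,2),len(k),np.round(np.percentile(k,[2,98],axis=0)[:,:2],3).tolist())
cv2.imwrite('pics/w1.png',cv2.resize(p[190:300,200:360],(640,440),interpolation=cv2.INTER_CUBIC))
m,T=pose("side",s);K=np.array([[m['fx'],0,m['cx']],[0,m['fy'],m['cy']],[0,0,1.]]);Ti=np.linalg.inv(T)
P=np.array([s['tcp_pos'],[.595,.085,.042],[.595,.085,.022],[.545,.087,.044]])
uv=cv2.projectPoints(P,cv2.Rodrigues(Ti[:3,:3])[0],Ti[:3,3],K,np.array([m['k1'],0,0,0.]))[0][:,0];print(uv)
q,_=optics.snapshot("side")
o=q[170:245,195:295]; o=cv2.resize(o,(800,600),interpolation=cv2.INTER_CUBIC)
for i,(u,v) in enumerate(uv): cv2.circle(o,(int((u-195)*8),int((v-170)*8)),5,[(0,0,255),(0,255,0),(0,255,255),(255,0,255)][i],-1)
cv2.imwrite('pics/s1.png',o)
```

```text
table z [-0.00186252 -0.00071161  0.00045366]
0.0 78 [[0.6, 0.07], [0.633, 0.105]]
0.01 332 [[0.559, 0.08], [0.624, 0.106]]
0.02 2703 [[0.56, 0.078], [0.623, 0.105]]
0.03 83 [[0.581, 0.085], [0.608, 0.098]]
0.04 528 [[0.582, 0.084], [0.607, 0.098]]
0.05 12 [[0.589, 0.095], [0.598, 0.096]]
0.06 93 [[0.589, 0.094], [0.599, 0.096]]
0.07 128 [[0.587, 0.094], [0.6, 0.096]]
0.08 47 [[0.591, 0.094], [0.596, 0.096]]
[[235.51774418 215.84330729]
 [234.94349712 211.16678773]
 [235.22234576 217.43629905]
 [254.55010851 214.16990411]]
```

View pics/s1.png

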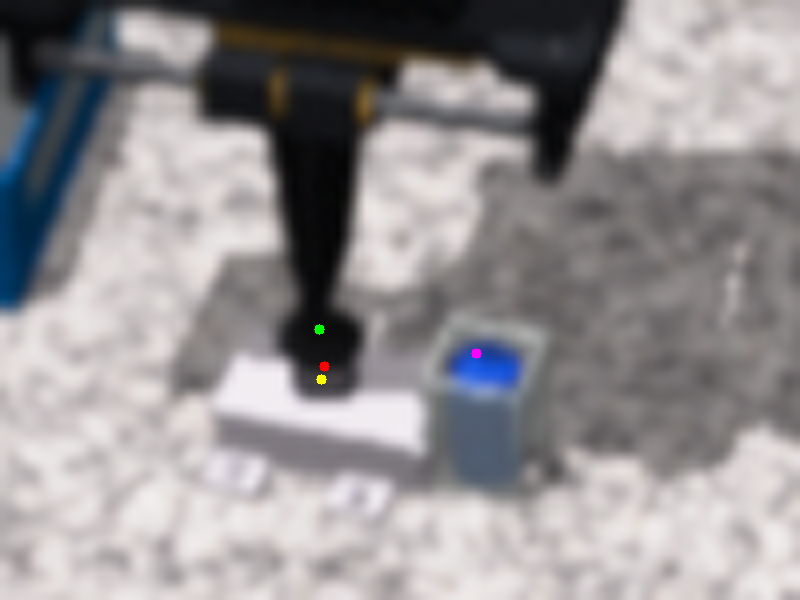

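jog_arm(plan="0 0 0.001 0 1; 0 0 0.002 0 1; 0 0 0.003 0 1; 0 0 0.003 0 1")

```text
time_s: 4.65
tcp_pos: [0.594, 0.085, 0.0241]
tool_rot: [-180.0, -0.0, 90.0]
ft_force: [0.3, 0.1, -0.5]
grip_width: 0.0009
finger_force: 0.0
```

Run:
```python
from h import *
s=env.observe(); print(s['ft_force'],s['tcp_pos'],s['q'],s['joint_torque'],s['time_s'])
p,d=optics.snapshot("wrist"); M=np.zeros((420,560),bool); M[150:260,150:400]=1
c=cloud("wrist",d,s,M); k=c[(abs(c[:,0]-.594)<.013)&(c[:,1]<.1)&(c[:,1]>.07)]
print(np.histogram(k[:,2],np.arange(0,.1,.005)))
g=np.clip(p[180:300,210:350].astype(float)*2.5,0,255).astype(np.uint8)
cv2.imwrite('pics/w2.png',cv2.resize(g,(700,600),interpolation=cv2.INTER_CUBIC))
```

```text
[ 0.34509972  0.08318445 -0.49286522] [0.59396316 0.08501299 0.0241197 ] [1.83954815e+00 3.72399602e+01 1.01043603e+02 7.27269469e-04
 4.17248071e+01 1.84178582e+00] [-1.88619713e-03 -6.34447789e+01 -1.80474687e+01  5.53640735e-02
  1.66686176e-02 -3.82789335e-05] 4.65
(array([  0,   0,   0,  18, 408,   0,   0,  80, 473,   0,   1,  39,  42,
        71,  65,  42,  45,  44,  31]), array([0.   , 0.005, 0.01 , 0.015, 0.02 , 0.025, 0.03 , 0.035, 0.04 ,
       0.045, 0.05 , 0.055, 0.06 , 0.065, 0.07 , 0.075, 0.08 , 0.085,
       0.09 , 0.095]))
```

View pics/w2.png

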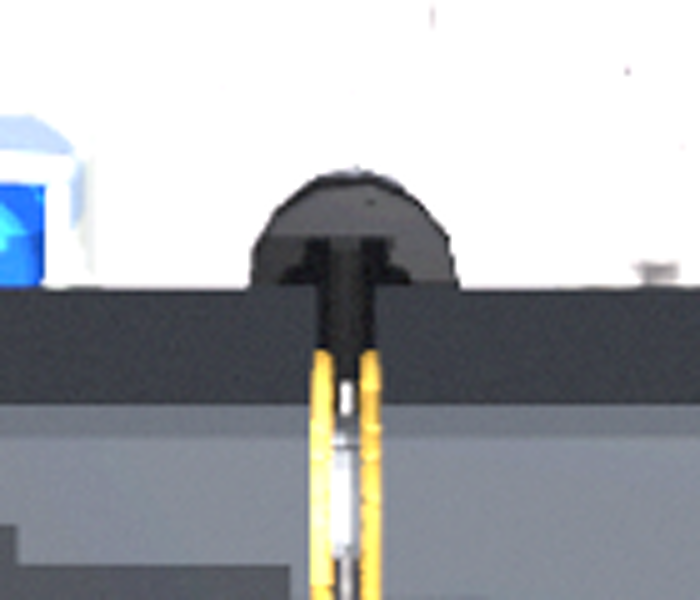

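Run:
```python
from h import *
s=env.observe(); m,T=pose("wrist",s);K=np.array([[m['fx'],0,m['cx']],[0,m['fy'],m['cy']],[0,0,1.]]);Ti=np.linalg.inv(T)
P=np.array([[.594,.095,z] for z in(.024,.041,.045,.05,.055,.065)]+[[.594,.0985,.041]])
print(cv2.projectPoints(P,cv2.Rodrigues(Ti[:3,:3])[0],Ti[:3,3],K,np.array([m['k1'],0,0,0.]))[0][:,0].round(1).tolist())
p,d=optics.snapshot("wrist")
M,u=np.zeros((420,560),bool),279
for v in range(212,250,2):
    M[:]=0;M[v,u]=1;print(v,p[v,u],cloud("wrist",d,s,M).round(4).tolist())
```

```text
[[279.3, 214.1], [279.3, 221.1], [279.3, 223.0], [279.3, 225.4], [279.4, 227.9], [279.4, 233.4], [279.3, 215.8]]
212 [178 173 177] [[0.5938, 0.0959, 0.0216]]
214 [54 51 50] [[0.5938, 0.0948, 0.0229]]
216 [17 15 15] [[0.5938, 0.0981, 0.0399]]
218 [42 41 40] [[0.5938, 0.0972, 0.0415]]
220 [41 40 41] [[0.5938, 0.0961, 0.0422]]
222 [41 38 38] [[0.5938, 0.0945, 0.0411]]
224 [42 40 40] [[0.5938, 0.0934, 0.042]]
226 [40 37 38] [[0.5938, 0.092, 0.0416]]
228 [28 26 25] [[0.5938, 0.0906, 0.0414]]
230 [23 23 23] [[0.5938, 0.0943, 0.0567]]
232 [23 21 21] [[0.5938, 0.0944, 0.0606]]
234 [21 20 20] [[0.5938, 0.0944, 0.0642]]
236 [23 23 22] [[0.5938, 0.0945, 0.0678]]
238 [21 19 19] [[0.5938, 0.0943, 0.0705]]
240 [21 19 19] [[0.5938, 0.0949, 0.0752]]
242 [20 20 21] [[0.5938, 0.0944, 0.0771]]
244 [22 22 22] [[0.5938, 0.0944, 0.0799]]
246 [20 18 18] [[0.5938, 0.095, 0.0842]]
248 [21 19 19] [[0.5938, 0.0948, 0.0864]]
```

Depth shows the real fingertips ending about 13 mm above the button, at z ≈ 0.055, with no contact force. I'll keep going down in small guarded steps.

jog_arm(plan="0 0 0.001 0 1; 0 0 0.002 0 1; 0 0 0.003 0 1; 0 0 0.003 0 1")

```text
time_s: 5.25
tcp_pos: [0.594, 0.085, 0.0212]
tool_rot: [-180.0, -0.0, 90.0]
ft_force: [-0.2, 0.1, -0.3]
grip_width: 0.0002
finger_force: 0.0
```

jog_arm(plan="0 0 0.001 0 1; 0 0 0.003 0 1; 0 0 0.005 0 1; 0 0 0.006 0 1; 0 0 0.006 0 1")

```text
time_s: 5.88
tcp_pos: [0.594, 0.085, 0.0152]
tool_rot: [-180.0, 0.0, 90.0]
ft_force: [-0.7, 0.2, -0.4]
grip_width: 0.0002
finger_force: 0.0
```

Run:
```python
from h import *
s=env.observe();print(s['ft_force'],s['tcp_pos'])
p,d=optics.snapshot("wrist")
M,u=np.zeros((420,560),bool),279
for v in range(206,244,2):
    M[:]=0;M[v,u]=1;print(v,p[v,u][0],cloud("wrist",d,s,M).round(4).tolist())
```

```text
[-0.6867577   0.19148088 -0.37465072] [0.59401943 0.08500505 0.01517459]
206 214 [[0.5938, 0.1022, 0.0213]]
208 215 [[0.5938, 0.1008, 0.0209]]
210 214 [[0.5938, 0.0993, 0.0204]]
212 214 [[0.5938, 0.0983, 0.0217]]
214 214 [[0.5938, 0.0971, 0.0225]]
216 146 [[0.5938, 0.0954, 0.0214]]
218 54 [[0.5938, 0.0948, 0.0241]]
220 16 [[0.5938, 0.0978, 0.039]]
222 41 [[0.5938, 0.0972, 0.0412]]
224 41 [[0.5938, 0.0961, 0.0416]]
226 27 [[0.5938, 0.0944, 0.0404]]
228 27 [[0.5938, 0.0932, 0.0406]]
230 23 [[0.5938, 0.0944, 0.0481]]
232 20 [[0.5938, 0.0943, 0.0515]]
234 22 [[0.5938, 0.0944, 0.0554]]
236 21 [[0.5938, 0.0946, 0.0593]]
238 21 [[0.5938, 0.0945, 0.0621]]
240 21 [[0.5938, 0.0941, 0.0643]]
242 22 [[0.5938, 0.0942, 0.0674]]
```

jog_arm(plan="0 0 0.003 0 1; 0 0 0.005 0 1; 0 0 0.007 0 1; 0 0 0.009 0 1; 0 0 0.009 0 1")

```text
time_s: 6.55
tcp_pos: [0.594, 0.085, 0.0062]
tool_rot: [180.0, 0.0, 90.0]
ft_force: [-1.1, -0.0, 4.2]
grip_width: 0.0003
finger_force: 1.5
```

jog_arm(plan="0 0 0.002 0 1; 0 0 0.004 0 1; 0 0 0.006 0 1; 0 0 0.008 0 1; 0 0 0.0085 0 1; 0 0 0.0085 0 1")

```text
time_s: 7.3
tcp_pos: [0.5941, 0.085, -0.0023]
tool_rot: [180.0, 0.0, 90.0]
ft_force: [-1.7, 0.6, 5.6]
grip_width: 0.0006
finger_force: 2.6
```

jog_arm(plan="0 0 0.001 0 1; 0 0 0.002 0 1; 0 0 0.002 0 1; 0 0 0.002 0 1")

```text
time_s: 7.8
tcp_pos: [0.5941, 0.085, -0.0042]
tool_rot: [180.0, 0.0, 90.0]
ft_force: [-1.4, -0.3, 5.6]
grip_width: 0.0006
finger_force: 2.8
```

jog_arm(plan="0 0 0.001 0 1; 0 0 0.0015 0 1; 0 0 0.0015 0 1")

```text
time_s: 8.18
tcp_pos: [0.5941, 0.085, -0.0056]
tool_rot: [180.0, -0.0, 90.0]
ft_force: [-1.6, -1.0, 6.1]
grip_width: 0.0002
finger_force: 3.1
```

jog_arm(plan="0 0 0.001 0 1; 0 0 0.0015 0 1; 0 0 0.0015 0 1")

```text
time_s: 8.55
tcp_pos: [0.5942, 0.085, -0.0064]
tool_rot: [180.0, 0.0, 90.0]
ft_force: [-3.4, 0.4, 14.4]
grip_width: 0.0004
finger_force: 7.1
```

jog_arm(plan="0 0 -0.004 0 1; 0 0 -0.008 0 1; 0 0 -0.012 0 1; 0 0 -0.016 0 1; 0 0 -0.020 0 1; 0 0 -0.028 0 1; 0 0 -0.06 0 1; 0 0 -0.11 0 1")

```text
time_s: 9.55
tcp_pos: [0.5932, 0.0849, 0.1029]
tool_rot: [-179.8, 0.0, 90.0]
ft_force: [-0.1, -0.4, 0.4]
grip_width: 0.0006
finger_force: 0.0
```

jog_arm(plan="0 -0.02 -0.03 0 1; 0.01 -0.05 -0.06 0 1; 0.01 -0.08 -0.06 0 0.7; 0.01 -0.08 -0.06 0 0.7; 0.01 -0.08 -0.06 0 0.7")

```text
time_s: 10.18
tcp_pos: [0.5147, 0.095, 0.163]
tool_rot: [179.9, -0.0, 90.0]
ft_force: [-0.2, -0.1, 0.4]
grip_width: 0.0142
finger_force: 0.0
```

Run:
```python
from h import *
s=env.observe();print(s['time_s'],s['ft_force'],s['tcp_pos'],s['tool_rot'],s['grip_width'])
p,d=optics.snapshot("wrist"); cv2.imwrite('pics/w3.png',p); np.savez('w3.npz',p=p,d=d)
for r in optics.spot_point("wrist","bay")[:2]: print('bay',r)
hsv=cv2.cvtColor(p,cv2.COLOR_BGR2HSV); bl=cv2.inRange(hsv,(105,130,50),(125,255,255))
n,L,st,ce=cv2.connectedComponentsWithStats(bl)
for i in range(1,n):
    if st[i,4]>40:
        c=cloud("wrist",d,s,L==i)
        if len(c): t=c[c[:,2]>np.percentile(c[:,2],95)-.003]; print(st[i],np.round((t.min(0)+t.max(0))/2,4),np.round(np.ptp(t,axis=0),3))
for r in optics.regions_of("wrist","bay")[:1]:
    c=cloud("wrist",d,s,r['pixels']); np.save('bay.npy',c); k=c[(c[:,2]>.007)&(c[:,2]<.018)]
    cx,w,a=cv2.minAreaRect(k[:,:2].astype(np.float32)*1000); print(r['conf'],len(k),cx,w,a)
    print(np.round(np.percentile(k,[0,50,100],axis=0),3).tolist())
```

```text
10.175 [-0.15413936 -0.09032724  0.42043205] [0.51473733 0.09498185 0.16301846] [ 1.79949324e+02 -1.33384582e-03  8.99950185e+01] 0.014194599075655505
bay {'location': [0.548, 0.0919, 0.0017], 'conf': 0.29}
[254 182  19  19 282] [0.4959 0.0921 0.0132] [0.021 0.022 0.004]
[293 191  21  20 352] [0.5403 0.0857 0.036 ] [0.02  0.022 0.004]
[446 386  30  19 460] [ 0.6879 -0.0719  0.1491] [0.201 0.281 0.25 ]
0.71 724 (487.2941589355469, 271.12078857421875) (63.60906982421875, 97.49765014648438) 79.9299545288086
[[0.434, 0.232, 0.007], [0.521, 0.267, 0.011], [0.533, 0.297, 0.014]]
```

View pics/w3.png

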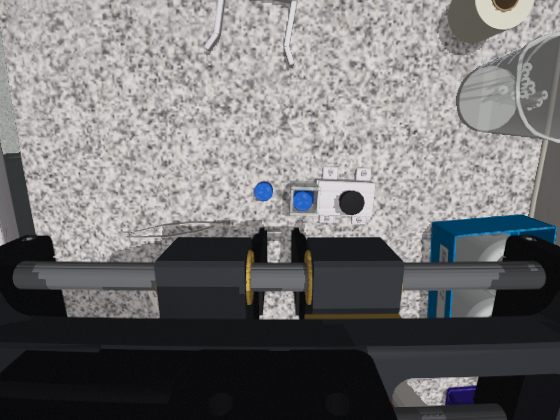

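The cap is out at px (263,191), world (0.496, 0.091). The two other caps are still in the magazine at (303,201), the plunger is up, and the bay wings show at (213,45) and (290,60). The forceps end at about x = 0.46. I'll go down behind the cap with the fingers 14 mm apart so they cradle it.

jog_arm(plan="-0.021 -0.009 0 0 0.7; -0.042 -0.017 0.03 0 0.7; -0.042 -0.017 0.08 0 0.7; -0.042 -0.017 0.12 0 0.7; -0.042 -0.017 0.15 0 0.7; -0.042 -0.017 0.17 0 0.7; -0.042 -0.017 0.18 0 0.7; -0.042 -0.017 0.18 0 0.7")

```text
time_s: 11.32
tcp_pos: [0.497, 0.053, -0.0177]
tool_rot: [-179.9, -0.0, 90.0]
ft_force: [0.5, -0.3, -0.0]
grip_width: 0.0139
finger_force: 0.0
```

jog_arm(plan="0 0 0.003 0 0.7; 0 0 0.006 0 0.7; 0 0 0.008 0 0.7; 0 0 0.008 0 0.7")

```text
time_s: 11.82
tcp_pos: [0.4971, 0.053, -0.0252]
tool_rot: [180.0, 0.0, 90.0]
ft_force: [0.4, -0.5, 0.7]
grip_width: 0.0144
finger_force: 0.0
```

```bash
cat > chk.py <<'E'
from h import *
s=env.observe();print(s['time_s'],s['ft_force'].round(1) if hasattr(s['ft_force'],'round') else s['ft_force'],s['tcp_pos'],s['grip_width'])
for cam in("wrist","side"):
    p,d=optics.snapshot(cam); cv2.imwrite(f'pics/c_{cam}.png',p)
    hsv=cv2.cvtColor(p,cv2.COLOR_BGR2HSV); bl=cv2.inRange(hsv,(105,130,50),(125,255,255))
    n,L,st,ce=cv2.connectedComponentsWithStats(bl)
    for i in range(1,n):
        if st[i,4]>10:
            c=cloud(cam,d,s,L==i)
            if len(c) and c[:,0].max()<.62 and np.ptp(c[:,0])<.06: print(cam,st[i][:5],np.round(np.percentile(c,[2,50,98],axis=0),3).tolist())
E
python3 chk.py
```

```text
11.825 [ 0.4 -0.5  0.7] [ 0.49705376  0.05302368 -0.02519852] 0.014428613231634317
wrist [ 258  160   40   42 1287] [[0.486, 0.082, 0.011], [0.496, 0.092, 0.013], [0.506, 0.102, 0.014]]
wrist [ 351  175   43   50 1712] [[0.532, 0.076, 0.023], [0.54, 0.087, 0.035], [0.55, 0.096, 0.037]]
side [325 168   6   6  34] [[0.398, -0.199, 0.004], [0.406, -0.18, 0.012], [0.414, -0.173, 0.017]]
side [252 214   8   5  29] [[0.534, 0.076, 0.034], [0.542, 0.085, 0.038], [0.551, 0.102, 0.047]]
side [270 226   8   8  56] [[0.487, 0.084, 0.005], [0.496, 0.098, 0.014], [0.504, 0.105, 0.019]]
```

jog_arm(plan="0.008 -0.001 0 0 0.7; 0.014 -0.001 0 0 0.7; 0.018 -0.001 0 0 0.7; 0.023 -0.001 0 0 0.7; 0.030 -0.001 0 0 0.7; 0.038 -0.001 0 0 0.7; 0.046 -0.001 0 0 0.7; 0.054 -0.001 0 0 0.7")

```text
time_s: 12.92
tcp_pos: [0.496, 0.1076, -0.0253]
tool_rot: [180.0, 0.0, 90.0]
ft_force: [-0.0, 0.4, -0.2]
grip_width: 0.0142
finger_force: 0.0
```

jog_arm(plan="0.010 0 0 0 0.7; 0.020 0 0 0 0.7; 0.030 0 0 0 0.7; 0.040 -0.001 0 0 0.7; 0.050 -0.001 0 0 0.7; 0.060 -0.002 0 0 0.7; 0.068 -0.002 0 0 0.7; 0.072 -0.002 0 0 0.7")

```text
time_s: 13.92
tcp_pos: [0.494, 0.1796, -0.0252]
tool_rot: [180.0, -0.0, 90.0]
ft_force: [-0.7, -0.1, 0.3]
grip_width: 0.0139
finger_force: 0.0
```

```bash
python3 chk.py
python3 - <<'E'
from h import *
s=env.observe(); p,d=optics.snapshot("wrist")
for r in optics.spot_point("wrist","bay")[:2]: print('bay',r)
for r in optics.regions_of("wrist","bay")[:1]:
    c=cloud("wrist",d,s,r['pixels']); k=c[(c[:,2]>.008)&(c[:,2]<.018)]
    cx,w,a=cv2.minAreaRect(k[:,:2].astype(np.float32)*1000); print(r['conf'],len(k),cx,w,a)
    b=k[k[:,1]>.285]; 
    for x0 in np.arange(.43,.54,.01):
        q=k[abs(k[:,0]-x0)<.005]
        if len(q): print(round(x0,3),len(q),np.percentile(q[:,1],[2,98]).round(3))
    for y0 in np.arange(.24,.31,.01):
        q=k[abs(k[:,1]-y0)<.004]; l=q[q[:,0]<.485];r_=q[q[:,0]>.495]
        print('y',round(y0,3),[np.percentile(t[:,0],[2,98]).round(3).tolist() for t in (l,r_) if len(t)])
E
```

```text
13.925 [-0.7 -0.1  0.3] [ 0.49404636  0.1795553  -0.02524981] 0.013872002475795502
wrist [ 259  196   39   42 1282] [[0.484, 0.187, 0.006], [0.493, 0.198, 0.013], [0.503, 0.208, 0.014]]
side [325 168   6   6  34] [[0.398, -0.197, 0.006], [0.406, -0.181, 0.013], [0.414, -0.172, 0.018]]
side [260 255  10  10  78] [[0.484, 0.19, 0.005], [0.493, 0.203, 0.014], [0.503, 0.211, 0.019]]
0.6 5010 (487.46099853515625, 273.6563415527344) (68.8156967163086, 97.83451843261719) 80.25910949707031
0.43 9 [0.249 0.252]
0.44 343 [0.248 0.263]
0.45 1116 [0.258 0.306]
0.46 265 [0.291 0.308]
0.47 140 [0.305 0.308]
0.48 231 [0.303 0.308]
0.49 287 [0.301 0.308]
0.5 301 [0.3   0.306]
0.51 286 [0.298 0.304]
0.52 901 [0.238 0.302]
0.53 1131 [0.234 0.3  ]
y 0.24 [[0.522, 0.529]]
y 0.25 [[0.434, 0.443], [0.52, 0.526]]
y 0.26 [[0.439, 0.45], [0.521, 0.527]]
y 0.27 [[0.446, 0.452], [0.522, 0.529]]
y 0.28 [[0.447, 0.454], [0.524, 0.53]]
y 0.29 [[0.449, 0.455], [0.526, 0.532]]
y 0.3 [[0.451, 0.485], [0.496, 0.532]]
y 0.31 [[0.453, 0.484], [0.495, 0.501]]
```

View pics/c_wrist.png

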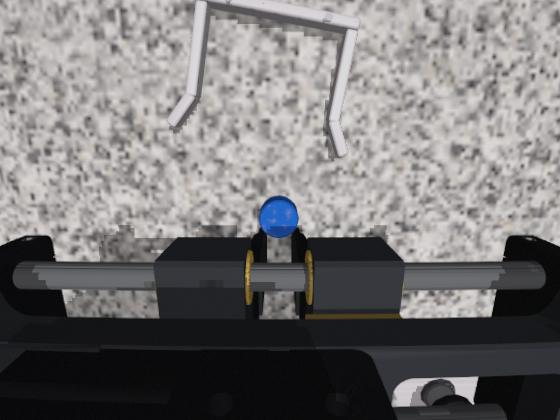

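The cap sits cradled between the fingertips at px (279,216), with the bay straight ahead. Its back wall is at y ≈ 0.302 and its centre at about (0.489, 0.279).

jog_arm(plan="0.008 0 0 0 0.7; 0.018 -0.001 0 0 0.7; 0.028 -0.002 0 0 0.7; 0.038 -0.003 0 0 0.7; 0.048 -0.004 0 0 0.7; 0.058 -0.005 0 0 0.7; 0.067 -0.005 0 0 0.7; 0.073 -0.005 0 0 0.7")

```text
time_s: 15.18
tcp_pos: [0.489, 0.2526, -0.0253]
tool_rot: [180.0, 0.0, 90.0]
ft_force: [-0.2, 0.5, 0.3]
grip_width: 0.0144
finger_force: 0.0
```

jog_arm(plan="0.004 0 0 0 0.7; 0.007 0 0 0 0.7; 0.009 0 0 0 0.7; 0.010 0 0 0 0.7; 0.010 0 0 0 0.7")

```text
time_s: 15.8
tcp_pos: [0.489, 0.262, -0.0253]
tool_rot: [180.0, 0.0, 90.0]
ft_force: [-0.1, -0.1, -0.7]
grip_width: 0.014
finger_force: 0.0
```

jog_arm(plan="-0.005 0 0 0 0.7; -0.012 0 0 0 0.7; -0.020 0 -0.01 0 0.7; -0.025 0 -0.04 0 0.7; -0.03 0 -0.08 0 0.7; -0.04 0 -0.12 0 0.7; -0.05 0 -0.15 0 0.7; -0.05 0 -0.15 0 0.7")

```text
time_s: 16.8
tcp_pos: [0.49, 0.2114, 0.1273]
tool_rot: [179.7, -0.1, 89.9]
ft_force: [0.2, -0.1, -1.7]
grip_width: 0.0142
finger_force: 0.0
```

```bash
python3 chk.py
```

```text
16.8 [ 0.2 -0.1 -1.7] [0.48995581 0.21141035 0.12734005] 0.014180581054095573
wrist [267 119  21  21 363] [[0.479, 0.27, 0.011], [0.488, 0.279, 0.013], [0.497, 0.289, 0.014]]
side [325 168   6   6  35] [[0.398, -0.193, 0.006], [0.406, -0.181, 0.013], [0.413, -0.173, 0.017]]
side [252 214   8   5  30] [[0.499, 0.078, 0.034], [0.541, 0.088, 0.038], [0.55, 0.223, 0.163]]
side [253 281   9  10  76] [[0.48, 0.273, 0.005], [0.489, 0.285, 0.014], [0.498, 0.293, 0.018]]
```

View pics/c_wrist.png

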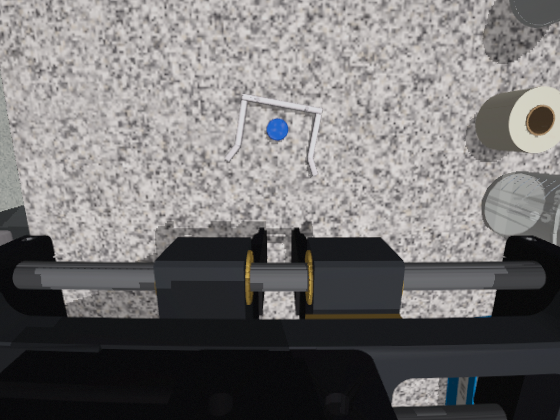

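The cap is at px (277,129), fully inside the fence: the wings bend at row ~150 and the cap's front edge is at row 139. The robot is clear.

```bash
python3 -c "
from bench import env
print(env.finish_job())"
```

```text
the job is handed in; nothing more can be done
None
```

One full plunger press brought out a single cap, and I pushed it wholly inside the staging bay; the job is handed in at about 17 s, with the arm clear and no other object disturbed that I could see.

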